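Start the lock screw at the bottom of the mixer's well

TASK

Take the orange-headed lock screw out of its stand, lower it upright down the deep well of the white mixer base with its flat head in line with the two red marks until its foot stands on the bottom, then give it a quarter turn clockwise (seen from above) so that its threads catch and the head lies across the marks. Let go of it there, standing upright, and leave the blue-headed pin in its stand.

Things in the scene. Friction and masses are not known exactly. Their poses are not given: they have to be found in the camera images.
- lock_screw: Steel screw, 135 mm tall, 0.12 kg, upright in a grey stand 58 mm tall (lifts straight out). Origin: centre of its foot's underside, z up the screw, x along the flat orange head. Head 44 mm (x) by 10 mm (y, grip across), 105 to 135 mm above origin. Shank 12 mm, two collars 32 and 36 mm across. At the foot two thread wings, 34 mm over the tips along x, 6 mm wide and high. Half a turn is no matter.
- drive_base: Fixed white mixer base, 150 x 150 mm, deck 78 mm high. Origin: centre of its underside, on the well's axis; z up. Two red marks on the deck lie along its x axis, one either side of the well. Well: 46 mm across, mouth 100 mm above the origin with its last 14 mm flared to 62 mm inside (73 mm outside); flat bottom 10 mm above the origin.
- well_bottom (a point): Centre of the well's floor; axes as drive_base. Two ledges stand in from the wall at +y and -y, 29 mm apart, undersides 9 mm, tops 15 mm above the floor. The screw's wings pass between them with the head within 30 deg of x (the marks); a quarter turn clockwise puts them under the ledges. Little friction; stops end the turn at about 100 deg clockwise, and block it anticlockwise.
- plain_pin: Bystander: a pin of the same size with a blue head and no wings, upright in a second stand like the first; which stand is nearer the middle varies. Origin and axes as for lock_screw. It stays where it is.

How it is judged:
By the outcome, as a careful person would: the job done as asked, in the order asked, and still so for the second after the job is handed in, with the robot touching nothing.
It also fails if it takes over 42 s, if anything falls off the work surface, if the arm or the gripper's body presses on something with over 40 N, if the wrist force passes 120 N, or if a joint passes its speed limit or range.

ROBOT

A 6-joint arm with a two-finger parallel gripper is mounted at the origin on a cart in front of the work surface, level with it; the furniture and walls round the work are solid. World frame = base frame: x ahead of the robot, y to its left, z up, the work surface at z = 0. Lengths are in m, angles in rad, forces in N, time in s.
With the tool pointing down it reaches from about 0.35 to 0.975 m from the base axis. Payload 4.9 kg.
Tool frame: the origin (TCP) lies at the very end of the fingers, on their centre line; the grasp point (between the pads) lies 19 mm behind it; z points along the fingers, y is the line along which they close (so a half turn about z gives the same grasp; the last joint's range is limited). The gripper opens to 85 mm and grips with 20 to 120 N. Pads are 22 mm wide; open, the fingers measure 114 mm over their backs; the gripper's body (76 mm by 85 mm) begins 54 mm behind the grasp point. The pads swing forward as they close: fully open they stand 13 mm farther back than shut.
Start: joints at [-1.285, 0.053, 1.613, -0, 1.476, -0.119], TCP at [0.246, -0.574, 0.231] pointing down, gripper open.
Joint ranges: [-3.01, 3.01], [-1.01, 2.22], [0.06, 2.58], [-1.02, 4.17], [0.09, 2.62], [-3.14, 3.14]. Speed limits (rad/s): [2.57, 2.57, 3.14, 3.14, 3.14, 3.14].

INTERFACE

Orientations are given as a unit quaternion [w, x, y, z].
In Python, from plant import manip gives the robot as it stands.
- The arm moves only by the tool play_rows, never from a script. Its argument "series" is a list that holds one entry, the list of rows, each a list of 7 numbers: the shift along the world's x, y, z in m, then the turn, a rotation vector about the world's x, y, z in degrees, then the opening, from 0 (shut) to 1 (fully open). In form: [[[dx, dy, dz, rx, ry, rz, grip], ...]]. A call has 1 to 10 rows; each row shifts and turns the commanded pose from where the row before left it; what a row does not reach is not made up. A row lasts 1/10 s, in which the tool goes at most 50 mm and 8.59 degrees, less where a joint would pass 70% of its speed; a pose out of reach is approached as far as the arm can. A call with a gripper value outside its range is refused whole. The fingers move at their own pace and stop on an object; the grip force is fixed at half the most. Time passes only in rows, so rows that do not move let the fingers close. It gives the time, the measured TCP pose, the force, the opening and the grip force at its end, in the units of the state.
- manip.state(): the state, without advancing time (a new reading comes with each control period).
- manip.grab_frame(name): name is "side" or "top" or "wrist"; returns a dict with "frame" (420x560x3 uint8, blue, green, red), "mtx" (3x3 intrinsics, pixels), "R" (3x3) and "t" (3): a world point X has camera coordinates R X + t. Camera axes: x right, y down, z forward; pixel columns grow to the right and rows downward; lengths in m; the calibration is good to about 2 mm. A picture is of the moment at which its call begins. There is no depth.
- manip.job_done(): hands the job in; it is judged then, once.
The state is a dict: "time": time; "joint_pos": joint angles; "joint_vel": joint speeds; "joint_efforts": joint torques, N m; "tool_pos": TCP position; "tool_rot": TCP orientation; "contact_force": force on the tool from outside, world axes, zero at the start; "ft_torque": the same for the moment, N m; "gripper_width": opening from 0.0 (shut) to 1.0 (fully open); "grasp_force": force on a finger pad.
Only numpy, scipy, OpenCV 4.12 (cv2) and the standard library are available. Lean on these libraries where they do the work, as an engineer would, in place of code of your own. Each camera call takes 0.05 s, during which the arm holds its last target. There are 200 camera calls.

## Working session

There is one attempt and no reset: what is moved stays moved. The work goes in short steps, Python scripts to look and compute and a tool call to move; the robot and the scene stay as the last step left them, time stands still between calls to the robot, and variables do not carry over. Pictures are saved under pics/ and viewed, at most 10 in all, crops included, and the job is handed in when it is done.

Besides the shell and the picture viewer there is one more tool, called by a JSON object that holds its "op" and its "data", one argument or row to a line. play_rows: Moves the arm, as the interface text tells. Its arguments: {"type":"object","properties":{"series":{"type":"array"}},"required":["series"]}

```bash
mkdir -p pics
cat > h.py <<'E'
import numpy as np, cv2, pickle
from plant import manip
def shot(n,f):
    d=manip.grab_frame(n); cv2.imwrite(f'pics/{f}.png',d['frame']); pickle.dump(d,open(f'pics/{f}.pkl','wb')); return d
def load(f): return pickle.load(open(f'pics/{f}.pkl','rb'))
def onz(d,u,v,z):
    r=d['R'].T@np.linalg.solve(d['mtx'],[u,v,1.]); c=-d['R'].T@d['t']; return c+r*(z-c[2])/r[2]
def tri(obs):
    A=np.zeros((3,3));b=np.zeros(3)
    for d,u,v in obs:
        r=d['R'].T@np.linalg.solve(d['mtx'],[u,v,1.]);r/=np.linalg.norm(r);c=-d['R'].T@d['t'];P=np.eye(3)-np.outer(r,r);A+=P;b+=P@c
    return np.linalg.solve(A,b)
def proj(d,X): p=d['mtx']@(d['R']@np.array(X)+d['t']); return p[:2]/p[2]
E
python3 - <<'E'
from h import *
a=shot('top','t0');b=shot('side','s0')
cv2.imwrite('pics/both.png',cv2.resize(np.vstack([a['frame'],b['frame']]),None,fx=.71,fy=.71))
for d in(a,b):print(-d['R'].T@d['t'],d['R'][2])
s=manip.state();print(s['time'],s['tool_pos'],s['tool_rot'],s['gripper_width'])
E
```

```text
[ 0.41370367 -0.1260209   0.99296165] [ 0.0352405   0.01858404 -0.99920606]
[0.27125656 0.60879525 0.4067911 ] [ 0.2267328  -0.87666969 -0.42431414]
0.1 [ 0.24599584 -0.57394485  0.23014639] [-9.54030865e-04  9.79583526e-01  2.01035318e-01 -8.04872252e-05] 1.0011750760812899
```

View pics/t0.png

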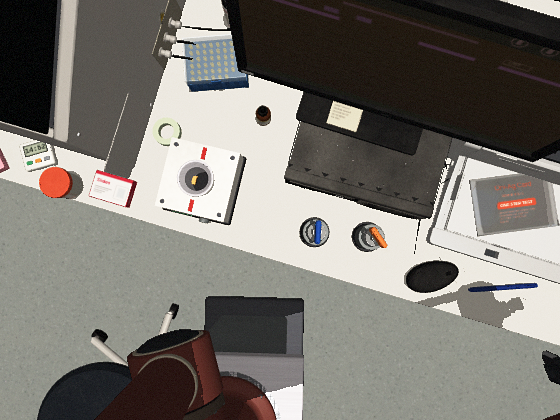

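View pics/s0.png

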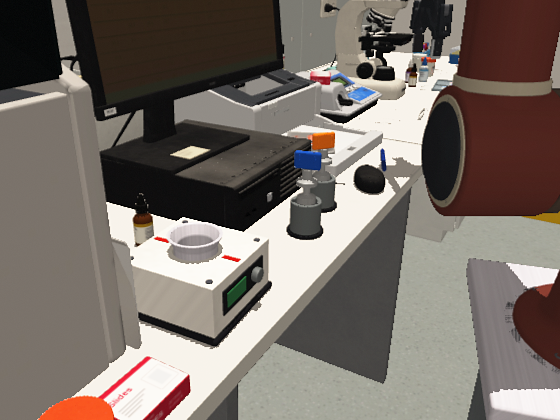

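Run:
```python
from h import *
a=load('t0')['frame'];b=load('s0')['frame']
r=lambda i,x,y,w,h,f:cv2.resize(i[y:y+h,x:x+w],None,fx=f,fy=f,interpolation=cv2.INTER_CUBIC)
L=np.vstack([r(a,150,130,100,100,4)[:, :],]);R=r(a,290,200,100,60,4)
S=r(b,280,120,100,50,4);M=r(b,120,210,160,80,2.5)
c=np.zeros((600,800,3),np.uint8);c[:400,:400]=L;c[:240,400:]=R;c[240:440,400:]=S;c[400:600,0:400]=M
cv2.imwrite('pics/c0.png',c)
```

```text
(no output)
```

View pics/c0.png

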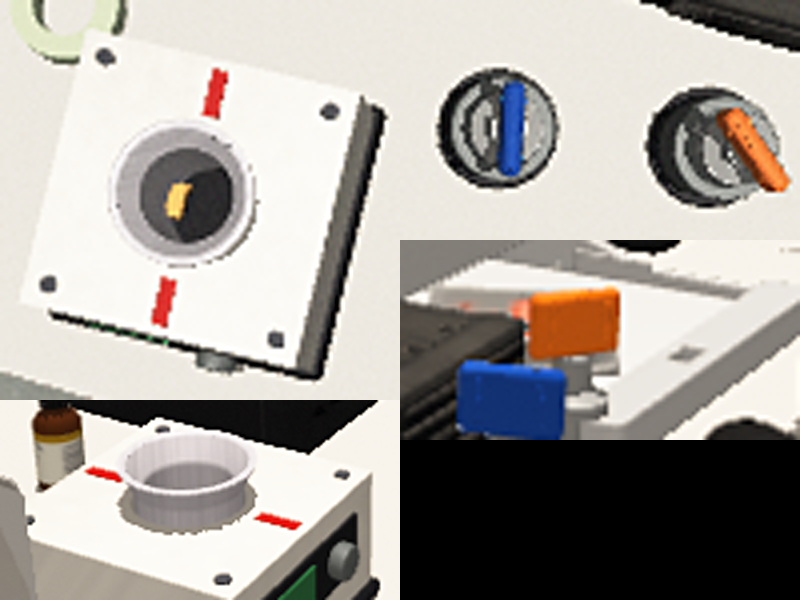

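Run:
```python
from h import *
a=load('t0');b=load('s0')
f=lambda X,Y:(150+X/4,130+Y/4)
c=[onz(a,*f(*p),.078) for p in((105,57),(330,111),(277,339),(48,285))];print('screws',np.mean(c,0),np.linalg.norm(c[0]-c[1]))
m=[onz(a,*f(*p),.078) for p in((216,93),(164,302))];d=m[0]-m[1];print('marks',np.mean(m,0),np.degrees(np.arctan2(d[1],d[0])))
e=[c[0]-c[3],c[1]-c[2]];print([np.degrees(np.arctan2(x[1],x[0])) for x in e])
print('rim',onz(a,*f(182,193),.1))
t=tri([(a,379,237.8),(b,323.6,132.6)]);print('head top',t)
p=[onz(a,x,y,t[2]) for x,y in((372,228.7),(386,246.7))];d=p[1]-p[0];print(p,np.linalg.norm(d),np.degrees(np.arctan2(d[1],d[0])))
g=lambda X,Y:(280+(X-400)/4,120+(Y-240)/4)
print('side mark',[onz(b,120+x/2.5,210+(y-400)/2.5,.078) for x,y in((104,473),(278,521))],'side rim',onz(b,120+188/2.5,210+65/2.5,.1))
q=[onz(b,*g(*p),t[2]) for p in((530,293),(619,288))];d=q[1]-q[0];print(q,np.degrees(np.arctan2(d[1],d[0])))
from scipy.spatial.transform import Rotation as R
s=manip.state();w=s['tool_rot'];print(R.from_quat(w,scalar_first=True).as_matrix())
```

```text
screws [0.51293201 0.0609841  0.078     ] 0.11513171587375227
marks [0.51314261 0.0609047  0.078     ] -12.067082173359148
[np.float64(-12.021720295927263), np.float64(-11.289855909705441)]
rim [0.51274032 0.06037193 0.1       ]
head top [ 0.40855287 -0.28656819  0.14123511]
[array([ 0.42416252, -0.27364865,  0.14123511]), array([ 0.39216342, -0.29965809,  0.14123511])] 0.041236311452096185 -140.8951749413535
side mark [array([0.56567573, 0.05312748, 0.078     ]), array([0.4605242 , 0.07580435, 0.078     ])] side rim [0.50929115 0.07099389 0.1       ]
[array([ 0.42735407, -0.27669753,  0.14123511]), array([ 0.39059566, -0.29590097,  0.14123511])] -152.41639225372793
[[ 9.19169589e-01  3.93861617e-01 -5.41275716e-04]
 [ 3.93861925e-01 -9.19167782e-01  1.83674429e-03]
 [ 2.25899877e-04 -1.90146739e-03 -9.99998167e-01]]
```

{"op": "play_rows", "data": {
  "series": [
    [[0.02,0.036,0.003,0,0,2,0.55],[0.02,0.036,0.003,0,0,2,0.55],[0.02,0.036,0.003,0,0,2,0.55],[0.02,0.036,0.003,0,0,2,0.55],[0.02,0.036,0.002,0,0,2,0.55],[0.02,0.036,0.002,0,0,2,0.55],[0.02,0.036,0.002,0,0,2,0.55],[0.022,0.035,0.002,0,0,2,0.55],[0,0,0,0,0,0,0.55],[0,0,0,0,0,0,0.55]]
  ]
}}

```text
time: 1.1
tool_pos: [0.4083, -0.2869, 0.251]
tool_rot: [-0.0, 0.942, 0.336, -0.0]
contact_force: [0.2, -0.9, 0.1]
gripper_width: 0.551
grasp_force: 0.0
```

Run:
```python
from h import *
d=shot('wrist','w1');s=manip.state();print(s['time'],s['tool_pos'],s['joint_pos'],s['contact_force'],s['gripper_width'])
from scipy.spatial.transform import Rotation as R
print(R.from_quat(s['tool_rot'],scalar_first=True).as_matrix())
print(-d['R'].T@d['t'],proj(d,[.4086,-.2866,.141]))
cv2.imwrite('pics/w1b.png',cv2.resize(d['frame'],(800,600)))
```

```text
1.15 [ 0.4078752  -0.28757714  0.25094195] [-7.63041134e-01 -2.66065321e-01  1.87511392e+00 -5.40777951e-04
  1.53304413e+00  1.23580833e-01] [ 0.58444859 -0.86440947  0.41649884] 0.5467695042073374
[[ 7.74927938e-01  6.32049168e-01 -7.34897047e-04]
 [ 6.32049312e-01 -7.74928168e-01 -4.49522249e-05]
 [-5.97904438e-04 -4.29656438e-04 -9.99999729e-01]]
[ 0.46597959 -0.23945682  0.39373726] [281.34351126 207.80483937]
```

View pics/w1b.png

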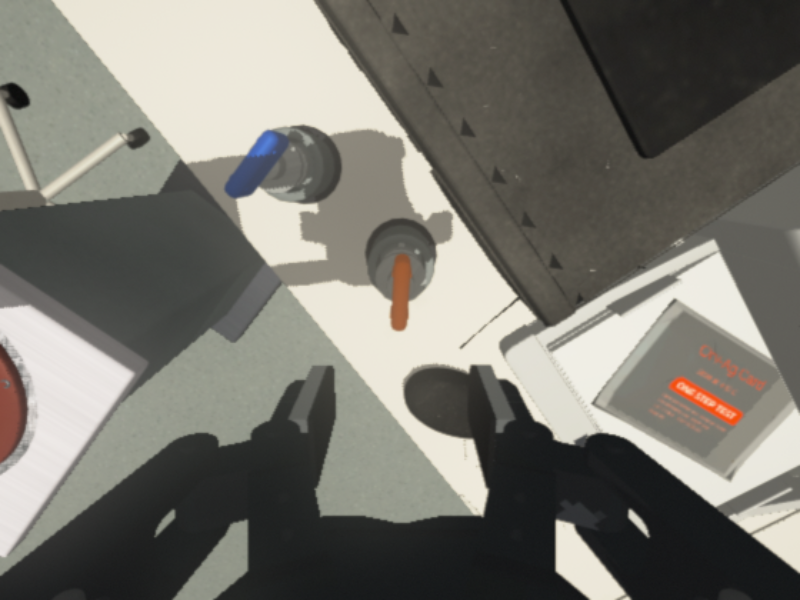

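Run:
```python
from h import *
d=load('w1');f=d['frame'].astype(int)
m=((f[...,2]>f[...,0]*2)&(f[...,2]-f[...,0]>60)).astype(np.uint8)
m[:160]=0;m[245:]=0;m[:,:250]=0;m[:,310:]=0
# per row edges
for r in range(178,234,4):
    x=np.where(m[r])[0]
    if len(x):print(r,x.min(),x.max(),f[r,x.min():x.max()+1,2])
p=[onz(d,u,v,.141) for u,v in((403.5/1.4286,256/1.4286),(399/1.4286,329/1.4286))];e=p[0]-p[1]
print(p,np.mean(p,0),np.linalg.norm(e),np.degrees(np.arctan2(e[1],e[0])))
a=load('t0');print('tri',tri([(a,379,237.8),(load('s0'),323.6,132.6),(d,280.5,204.5)]))
for q in([.4086,-.2866],[.410,-.287]):
  for t in(36,39,42):
    c,s=np.cos(np.radians(t))*.022,np.sin(np.radians(t))*.022
    print(q,t,*[np.round(proj(D,[q[0]+k*c,q[1]+k*s,.141]),1) for D in(d,a) for k in(1,-1)])
```

```text
178 280 283 [132 133 133 129]
182 277 286 [135 137 139 139 140 140 140 137 136 130]
186 276 286 [140 151 156 159 159 161 160 160 157 154 143]
190 275 287 [135 148 156 159 161 162 163 162 160 157 154 146 137]
194 276 286 [149 157 160 162 162 162 162 160 157 153 145]
198 276 285 [152 159 161 162 164 163 162 160 156 152]
202 276 285 [153 159 162 164 164 164 162 159 156 148]
206 275 285 [145 156 160 162 164 165 163 162 159 156 146]
210 275 284 [151 157 161 164 164 164 164 162 159 155]
214 275 284 [153 158 162 164 165 165 164 162 158 156]
218 274 284 [149 153 159 163 165 165 165 164 161 158 152]
222 274 284 [156 155 160 163 164 165 164 163 160 157 153]
226 275 283 [157 160 163 166 165 165 163 160 158]
230 277 280 [165 162 162 162]
[array([ 0.42830337, -0.27167464,  0.141     ]), array([ 0.39165851, -0.2981404 ,  0.141     ])] [ 0.40998094 -0.28490752  0.141     ] 0.04520267995766328 35.83767141414887
tri [ 0.40910621 -0.28548664  0.14120737]
[0.4086, -0.2866] 36 [282.8 182.4] [279.9 232. ] [372.  227.5] [385.9 247.4]
[0.4086, -0.2866] 39 [281.5 182.4] [281.2 232. ] [371.5 227.8] [386.4 247.1]
[0.4086, -0.2866] 42 [280.1 182.4] [282.5 232. ] [371.  228.2] [386.9 246.7]
[0.41, -0.287] 36 [284.3 181.5] [281.3 231.1] [372.2 226.7] [386.1 246.7]
[0.41, -0.287] 39 [282.9 181.4] [282.6 231.1] [371.7 227.1] [386.6 246.3]
[0.41, -0.287] 42 [281.5 181.4] [283.9 231.1] [371.2 227.5] [387.1 245.9]
```

{"op": "play_rows", "data": {
  "series": [
    [[0.0015,0.0017,-0.03,0,0,-3.2,0.55],[0,0,-0.04,0,0,0,0.55],[0,0,-0.04,0,0,0,0.55],[0,0,-0.02,0,0,0,0.55],[0,0,-0.008,0,0,0,0.55],[0,0,0,0,0,0,0.0],[0,0,0,0,0,0,0.0],[0,0,0,0,0,0,0.0],[0,0,0,0,0,0,0.0],[0,0,0,0,0,0,0.0]]
  ]
}}

```text
time: 2.15
tool_pos: [0.4106, -0.2868, 0.1153]
tool_rot: [0.002, 0.951, 0.309, 0.001]
contact_force: [0.3, 0.0, 4.6]
gripper_width: 0.105
grasp_force: 59.5
```

Run:
```python
from h import *
d=shot('wrist','w2');s=manip.state();print(s['time'],s['tool_pos'],s['contact_force'],s['ft_torque'],s['gripper_width'],s['grasp_force'])
e=shot('side','s2')
cv2.imwrite('pics/c2.png',np.hstack([cv2.resize(d['frame'][130:330,180:380],(400,400)),cv2.resize(e['frame'][90:215,270:395],(400,400))]))
```

```text
2.2 [ 0.41062404 -0.28686072  0.11534324] [-0.78993941 -1.3723344   7.19891856] [-0.20006023  0.07891797 -0.04223083] 0.10295332796014799 59.61263179779053
```

View pics/c2.png

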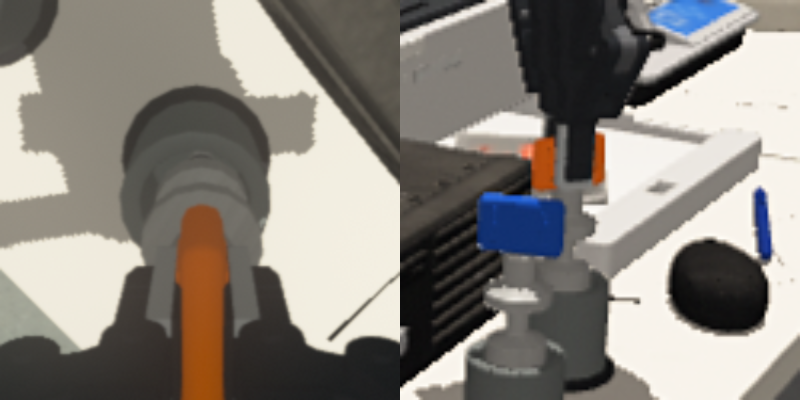

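{"op": "play_rows", "data": {
  "series": [
    [[0,0,0.01,0,0,0,0],[0,0,0.03,0,0,0,0],[0,0,0.04,0,0,0,0],[0,0,0.04,0,0,0,0],[0,0,0.04,0,0,8.25,0],[0.005,0.018,0.02,0,0,8.25,0],[0.01,0.034,0,0,0,8.25,0],[0.01,0.034,0,0,0,8.25,0],[0.01,0.034,0,0,0,8.25,0],[0.01,0.034,0,0,0,8.25,0]]
  ]
}}

```text
time: 3.25
tool_pos: [0.4544, -0.1301, 0.2933]
tool_rot: [-0.0, 0.732, 0.681, 0.0]
contact_force: [0.3, 0.2, -1.3]
gripper_width: 0.107
grasp_force: 58.7
```

{"op": "play_rows", "data": {
  "series": [
    [[0.01,0.034,0,0,0,8.25,0],[0.01,0.034,0,0,0,8.25,0],[0.01,0.034,0,0,0,8.25,0],[0.01,0.034,0,0,0,8.25,0],[0.01,0.034,0,0,0,8.25,0],[0.007,0.024,0,0,0,8.25,0],[0,0,0,0,0,8.25,0],[0,0,0,0,0,8.25,0],[0,0,0,0,0,8.25,0],[0,0,0,0,0,8.25,0]]
  ]
}}

```text
time: 4.25
tool_pos: [0.5111, 0.0626, 0.2931]
tool_rot: [-0.001, 0.101, 0.995, 0.0]
contact_force: [-0.1, 0.4, -0.9]
gripper_width: 0.107
grasp_force: 58.7
```

{"op": "play_rows", "data": {
  "series": [
    [[0,0,0,0,0,0,0],[0,0,0,0,0,0,0],[0,0,0,0,0,0,0]]
  ]
}}

```text
time: 4.55
tool_pos: [0.5115, 0.0623, 0.2932]
tool_rot: [-0.0, 0.106, 0.994, 0.0]
contact_force: [0.6, 0.5, -2.1]
gripper_width: 0.104
grasp_force: 58.7
```

Run:
```python
from h import *
from scipy.spatial.transform import Rotation as R
s=manip.state();M=R.from_quat(s['tool_rot'],scalar_first=True).as_matrix();print(s['time'],s['tool_pos'],s['joint_pos'],s['contact_force'],s['gripper_width'],np.round(M,3),np.degrees(np.arctan2(M[1,0],M[0,0])))
d=shot('side','s3');w=shot('wrist','w3')
z=s['tool_pos']
for k in(-.109,-.103,0,.025):print(proj(d,z+[0,0,k]),proj(w,z+[0,0,k]))
cv2.imwrite('pics/c3.png',np.hstack([cv2.resize(d['frame'][60:270,110:250],(400,600)),cv2.resize(w['frame'][110:410,180:380],(400,600))]))
```

```text
4.55 [0.51145207 0.062267   0.29324694] [-2.34090286e-02 -2.42292189e-01  1.78608583e+00  7.67372467e-05
  1.59816227e+00 -1.38270920e+00] [ 0.62833089  0.51850908 -2.1459342 ] 0.10405272619749042 [[-0.978  0.21  -0.   ]
 [ 0.21   0.978  0.   ]
 [ 0.     0.    -1.   ]] 167.88228234522435
[192.68714653 170.51309267] [280.65854154 208.8431996 ]
[192.41812274 165.81268546] [280.65844924 210.89510854]
[187.43273025  78.7074735 ] [280.655822   269.30324184]
[186.107618    55.55499678] [280.65460383 296.38527975]
```

View pics/c3.png

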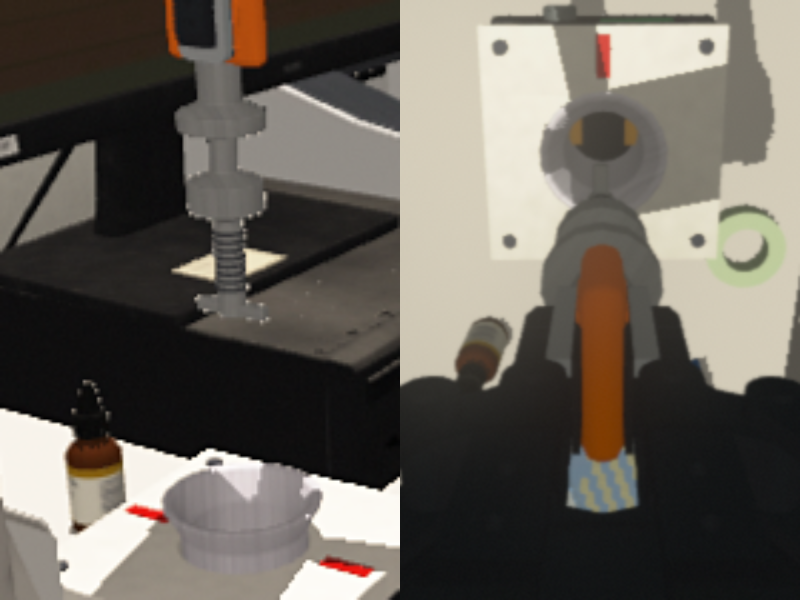

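Run:
```python
from h import *
w=load('w3');d=load('s3')
f=lambda X,Y:(180+(X-400)/2,110+Y/2)
c=[onz(w,*f(*p),.078) for p in((499.5,47),(706,46),(697.5,240.5),(509.5,241))];print(np.mean(c,0),[np.linalg.norm(c[i]-c[i-1]) for i in range(4)])
e=[c[0]-c[3],c[1]-c[2]];print([np.degrees(np.arctan2(x[1],x[0])) for x in e]);e=c[0]-c[1];print(np.degrees(np.arctan2(e[1],e[0])))
print('rim',onz(w,*f(603,152),.1))
# side: deck marks & rim vs model; where foot appears
B=np.array([.513,.061,0])
g=lambda X,Y:(110+X/2.857,60+Y/2.857)
print('foot obs',g(232,318)); 
for X in([.5115,.0623,.183],[.513,.061,.183]):print(proj(d,X))
r=[proj(d,B+[.031*np.cos(t),.031*np.sin(t),.1]) for t in np.linspace(0,6.28,60)];r=np.array(r);print('rim model u',r[:,0].min(),r[:,0].max(),'obs',g(162,0)[0],g(320,0)[0], 'v',r[:,1].min(),r[:,1].max(),'obs',g(0,463)[1],g(0,535)[1])
```

```text
[0.51268243 0.0630953  0.078     ] [np.float64(0.11622250638417335), np.float64(0.11606901229243273), np.float64(0.11645740010892446), np.float64(0.11599345038297224)]
[np.float64(168.11979472718448), np.float64(168.08247874396307)]
-101.89177559006386
rim [0.51023441 0.0634828  0.1       ]
foot obs (191.20406020301016, 171.30556527826388)
[192.69504514 171.49050933]
[191.95417564 170.99990453]
rim model u 170.784893782858 219.9108964138905 obs 166.70283514175708 222.005600280014 v 221.3831500698911 243.7745378963359 obs 222.05810290514523 247.2593629681484
```

{"op": "play_rows", "data": {
  "series": [
    [[0,0,-0.03,0,0,0,0],[0,0,-0.04,0,0,0,0],[0,0,-0.02,0,0,0,0],[0,0,-0.015,0,0,0,0],[0,0,-0.015,0,0,0,0],[0,0,-0.015,0,0,0,0],[0,0,-0.01,0,0,0,0],[0,0,0,0,0,0,0]]
  ]
}}

```text
time: 5.45
tool_pos: [0.5108, 0.0622, 0.1467]
tool_rot: [-0.001, 0.105, 0.995, -0.0]
contact_force: [0.6, 0.1, -0.7]
gripper_width: 0.106
grasp_force: 58.8
```

{"op": "play_rows", "data": {
  "series": [
    [[0,0,-0.006,0,0,0,0],[0,0,-0.006,0,0,0,0],[0,0,-0.005,0,0,0,0],[0,0,-0.005,0,0,0,0],[0,0,-0.002,0,0,0,0],[0,0,0,0,0,0,0]]
  ]
}}

```text
time: 6.05
tool_pos: [0.5114, 0.0623, 0.1238]
tool_rot: [-0.0, 0.105, 0.995, -0.0]
contact_force: [0.4, -1.2, -0.8]
gripper_width: 0.105
grasp_force: 58.8
```

{"op": "play_rows", "data": {
  "series": [
    [[0,0,-0.002,0,0,0,0],[0,0,-0.001,0,0,0,0],[0,0,-0.001,0,0,0,0],[0,0,0,0,0,0,0]]
  ]
}}

```text
time: 6.45
tool_pos: [0.5116, 0.0622, 0.1202]
tool_rot: [-0.0, 0.105, 0.995, -0.0]
contact_force: [0.2, 0.7, -0.8]
gripper_width: 0.107
grasp_force: 58.8
```

{"op": "play_rows", "data": {
  "series": [
    [[0,0,-0.001,0,0,0,0],[0,0,-0.001,0,0,0,0],[0,0,0,0,0,0,0]]
  ]
}}

```text
time: 6.75
tool_pos: [0.5115, 0.0622, 0.1181]
tool_rot: [-0.0, 0.105, 0.995, -0.0]
contact_force: [-0.5, 0.1, -1.6]
gripper_width: 0.102
grasp_force: 58.8
```

{"op": "play_rows", "data": {
  "series": [
    [[0,0,-0.001,0,0,0,0],[0,0,-0.001,0,0,0,0],[0,0,0,0,0,0,0]]
  ]
}}

```text
time: 7.05
tool_pos: [0.512, 0.0622, 0.1173]
tool_rot: [0.0, 0.105, 0.995, 0.0]
contact_force: [-2.0, 0.9, 5.1]
gripper_width: 0.103
grasp_force: 59.5
```

{"op": "play_rows", "data": {
  "series": [
    [[0,0,0.0005,0,0,-4,0],[0,0,0,0,0,-8,0],[0,0,0,0,0,-8,0],[0,0,0,0,0,-8,0],[0,0,0,0,0,-8,0],[0,0,0,0,0,-8,0]]
  ]
}}

```text
time: 7.65
tool_pos: [0.5121, 0.0621, 0.1174]
tool_rot: [0.001, 0.472, 0.882, 0.0]
contact_force: [-0.7, -0.3, 3.2]
gripper_width: 0.104
grasp_force: 59.2
```

{"op": "play_rows", "data": {
  "series": [
    [[0,0,0,0,0,-8,0],[0,0,0,0,0,-8,0],[0,0,0,0,0,-8,0],[0,0,0,0,0,-8,0],[0,0,0,0,0,-8,0],[0,0,0,0,0,-6,0],[0,0,0,0,0,0,0],[0,0,0,0,0,0,0]]
  ]
}}

```text
time: 8.45
tool_pos: [0.5121, 0.0622, 0.1173]
tool_rot: [0.0, 0.776, 0.63, 0.001]
contact_force: [-0.6, -0.3, 2.7]
gripper_width: 0.105
grasp_force: 59.4
```

Run:
```python
from h import *
from scipy.spatial.transform import Rotation as R
s=manip.state();M=R.from_quat(s['tool_rot'],scalar_first=True).as_matrix();print(s['time'],s['tool_pos'],s['contact_force'],s['ft_torque'],np.degrees(np.arctan2(M[1,0],M[0,0])))
```

```text
8.45 [0.51213924 0.06224956 0.1173222 ] [-0.56965845 -0.27500339  2.6690508 ] [ 0.07333985 -0.02382579 -0.00034395] 78.11791566434614
```

{"op": "play_rows", "data": {
  "series": [
    [[0,0,0,0,0,0,0.2],[0,0,0,0,0,0,0.3],[0,0,0,0,0,0,0.45],[0,0,0,0,0,0,0.6],[0,0,0.01,0,0,0,0.6],[0,0,0.03,0,0,0,0.6],[0,0,0.04,0,0,0,0.6],[0,0,0.04,0,0,0,0.6],[0,0,0.03,0,0,0,0.6],[0,0,0,0,0,0,0.6]]
  ]
}}

```text
time: 9.45
tool_pos: [0.5143, 0.0622, 0.2741]
tool_rot: [0.004, 0.777, 0.629, 0.004]
contact_force: [-0.2, -0.6, 0.4]
gripper_width: 0.6
grasp_force: 0.0
```

Run:
```python
from h import *
w=shot('wrist','w4');d=shot('side','s4');s=manip.state();print(s['time'],s['tool_pos'],s['contact_force'])
cv2.imwrite('pics/c4.png',np.hstack([cv2.resize(d['frame'][110:320,130:270],(400,600)),cv2.resize(w['frame'][110:410,180:380],(400,600))]))
for z in(.115,.145):print(proj(d,[.512,.062,z]),proj(w,[.512,.062,z]))
```

```text
9.55 [0.51208425 0.06221828 0.26824458] [0.43074415 0.06260664 0.00892503]
[195.31640114 221.98338588] [277.14055608 195.70194024]
[194.06395405 200.2096887 ] [277.12462631 203.64418201]
```

View pics/c4.png

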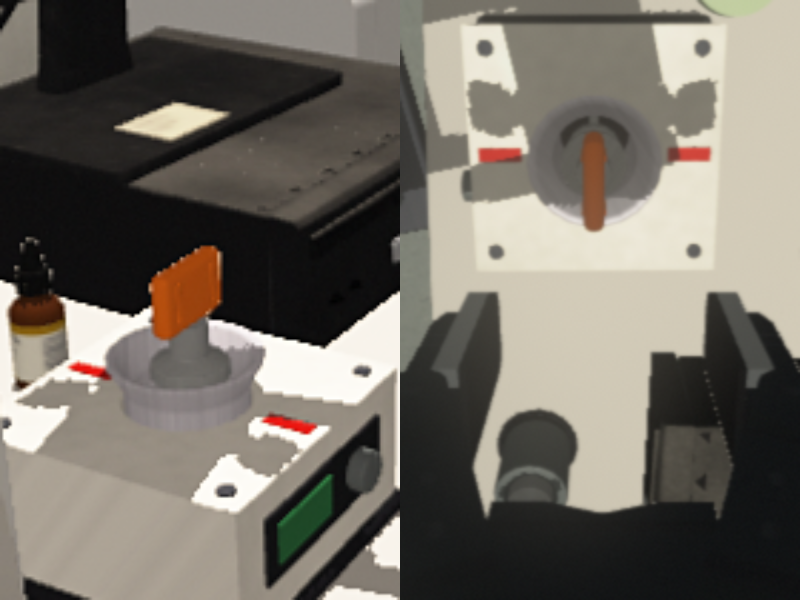

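The screw stands upright in the well. Its head, at crop (594,182), lies across the red marks at (500,155) and (690,155), and the gripper is clear of it. I'm handing the job in.

```bash
python3 -c "
from plant import manip
print(manip.job_done())"
```

```text
the job is handed in; nothing more can be done
None
```

The lock screw stands upright on the well floor, turned a quarter turn clockwise so its head lies across the red marks, and released; the blue pin was not touched, and the job was handed in at about 9.6 s (the hand-in returned no verdict).

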